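# Sort the leftovers on the peninsula into the organiser

### The job

Sort the things left on the worktop into the three wooden organisers: stand the two spice jars upright in the two-bay rack, one jar to a bay (either one); lay the marker lengthwise in the long low tray; and lay the clothes peg flat in the deeper single box. Never tip a jar over, and leave the amber pill bottle standing where it is. Let go of everything at the end.

Things in the scene. Friction and masses are not known exactly. Their poses are not given: they have to be found in the camera images.
- jar_pale: Loose spice jar, glass with black cap and pale green contents; upright cylinder 42 mm in diameter, 90 mm tall, about 0.11 kg. Origin: centre of its underside, z up. Grasp it round the body, from above.
- jar_dark: Loose spice jar, glass with black cap and grey-brown contents; the same size, 42 mm in diameter and 90 mm tall, about 0.11 kg. Origin: centre of its underside, z up.
- marker: Loose marker pen (white barrel, black cap), which lies on the worktop: 135 mm long along its own y axis, 17 mm wide, 16 mm high, 0.015 kg. Origin: centre of its underside as it lies at the start.
- peg: Loose wooden clothes peg lying on the worktop: 72 mm long along its own y axis, 15 mm wide (x), 12 mm high, 0.012 kg. Origin: centre of its underside.
- jar_rack: Fixed wooden rack, open on top, with two square bays with cork floors, side by side along its own x: 144 mm (x) by 74 mm (y), 30 mm high, walls, partition and floor 4 mm thick. Each bay is 66 by 66 mm inside, its centre 35 mm from the middle of the rack at -x or +x. Origin: centre of its underside.
- bay_a (a point): Centre of the floor of the jar rack's bay at -x, 4 mm above the worktop; axes as those of the rack.
- bay_b (a point): Centre of the floor of the jar rack's bay at +x, 4 mm above the worktop; axes as those of the rack.
- marker_tray: Fixed long low wooden tray, open on top, grey lining: 168 mm (its own x) by 78 mm (y), 14 mm high, walls and floor 4 mm thick, inside 160 by 70 mm. Origin: centre of its underside.
- clip_box: Fixed wooden box with one compartment, open on top, grey lining: 108 mm (its own x) by 88 mm (y), 25 mm high, walls and floor 4 mm thick, inside 100 by 80 mm. Origin: centre of its underside.
- pill_bottle: Loose amber pill bottle with a white ribbed cap, 47 mm in diameter, 86 mm tall, upright; a bystander that stays where it is. Origin: centre of its underside.
Things that resemble listed ones, but are neither listed nor needed, are in the scene too. What is shaped like the jar_pale but blue or purple is not meant.

How it is judged:
By the outcome, as a careful person would: the job done as asked, in the order asked, and still so for the second after the job is handed in, with the robot touching nothing.
It also fails if it takes over 96 s, if anything falls off the work surface, if the arm or the gripper's body presses on something with over 40 N, if the wrist force passes 120 N, or if a joint passes its speed limit or range.

### The arm

A 6-joint arm with a two-finger parallel gripper is mounted at the origin on a cart in front of the work surface, level with it; the furniture and walls round the work are solid. World frame = base frame: x ahead of the robot, y to its left, z up, the work surface at z = 0. Lengths are in mm, angles in rad, forces in N, time in s.
With the tool pointing down it reaches from about 400 to 925 mm from the base axis. Payload 12.5 kg.
Tool frame: the origin (TCP) lies on the front face of the gripper's body, between the roots of the fingers; the fingertips stand 78 mm ahead of it and the grasp point (between the pads) lies 59 mm ahead of it (env.nose_length is the distance from the TCP to the fingertips, in mm); z points along the fingers, y is the line along which they close (so a half turn about z gives the same grasp; the last joint's range is limited). The gripper opens to 95 mm and grips with 3 to 60 N. Pads are 20 mm wide; open, the fingers measure 119 mm over their backs; the gripper's body (75 mm by 180 mm) begins 59 mm behind the grasp point.
Start: joints at [1.019, 0.491, 1.559, -0, 1.092, -0.106], TCP at [269.47, 563.936, 292.261] pointing down, gripper open.
Joint ranges: [-3.1, 3.1], [-0.84, 2.19], [0.05, 2.79], [-1.13, 4.28], [0.06, 2.93], [-2.69, 2.69]. Speed limits (rad/s): [2.22, 2.22, 2.79, 3.14, 3.14, 3.14].

### API

Orientations are given as [roll, pitch, yaw] about the fixed x, y, z axes, in that order (R = Rz(yaw) Ry(pitch) Rx(roll)).
In Python, from cell import env gives the robot as it stands.
- The arm moves only by the tool jog_arm, never from a script. Its argument "motion" is a list of rows, each a list of 7 numbers: the turn, a rotation vector about the tool's x, y, z in degrees, then the shift along the tool's x, y, z in mm, then the finger opening in mm, from 0 to 95.1. In form: [[wx, wy, wz, x, y, z, hand], ...]. A call has 1 to 10 rows; each row shifts and turns the commanded pose from where the row before left it, along the tool's axes as they then stand; what a row does not reach is not made up. A row lasts 1/8 s, in which the tool goes at most 62.5 mm and 10.7 degrees, less where a joint would pass 70% of its speed; a pose out of reach is approached as far as the arm can. A call is refused whole if a number of a shift passes 62.5 or a number of a turn 10.7, either way. A call with a gripper value outside its range is refused whole. The fingers move at their own pace and stop on an object; the grip force is fixed at half the most. Time passes only in rows, so rows that do not move let the fingers close. It gives the time, the measured TCP pose, the force, the opening and the grip force at its end, in the units of the state.
- env.state(): the state, without advancing time (a new reading comes with each control period).
- env.read_camera(name): name is "side" or "top"; returns a dict with "color" (384x512x3 uint8, red, green, blue), "z_map" (384x512 float32, mm along the optical axis (not along the pixel's ray), 0 where there is no reading), "camera_matrix" (3x3 intrinsics, pixels), "k1" (the pictures are not rectified: a ray, as slopes to the right and down, at radius r is drawn at 1 + k1 r^2 times it, then the intrinsics apply), "world_to_cam" (4x4, takes a point from world to camera coordinates). Camera axes: x right, y up, looking along -z (the intrinsics and any distortion apply to the point x, -y, -z); pixel columns grow to the right and rows downward; lengths in mm; the calibration is good to about 2 mm. A picture is of the moment at which its call begins.
- env.job_done(): hands the job in; it is judged then, once.
Trained networks look in the newest picture that a camera, given by its name, has taken for a name from the list of things; names that differ only in an ending like _2 or _b are one class to them, and where a whole thing is asked for, a point or a joint stands for the part that bears it (a point fixed in the world has none). Each returns a list of dicts, best first, with "score" (0 to 1); they miss things now and then, are a little off and sometimes report something else, mostly with a low value. They report only what shows in the picture. A call takes as long as a camera call. They do not tell look-alikes from the thing itself.
- env.recognise(camera, thing): "location" ([column, row] in pixels, amid what is visible of it).
The state is a dict: "t": time; "joints": joint angles; "qvel": joint speeds; "tau": joint torques, N m; "eef_pos": TCP position; "tcp_rot": TCP orientation; "ft_force": force on the tool from outside, world axes, zero at the start; "moment": the same for the moment, N m; "opening": opening from 0.0 (shut) to 1.0 (fully open); "grip_force": force on a finger pad.
Only numpy, scipy, OpenCV 4.12 (cv2) and the standard library are available. Lean on these libraries where they do the work, as an engineer would, in place of code of your own. Each camera call takes 0.05 s, during which the arm holds its last target. There are 200 camera calls.

## Working session

There is one attempt and no reset: what is moved stays moved. The work goes in short steps, Python scripts to look and compute and a tool call to move; the robot and the scene stay as the last step left them, time stands still between calls to the robot, and variables do not carry over. Pictures are saved under pics/ and viewed, at most 14 in all, crops included, and the job is handed in when it is done.

Besides the shell and the picture viewer there is one more tool, called as name(argument=value, ...), one argument or row to a line, values as JSON. jog_arm: Moves the arm, as the interface text tells. Its arguments: {"type":"object","properties":{"motion":{"type":"array"}},"required":["motion"]}

```bash
mkdir -p pics; ls
cat > h.py <<'E'
import numpy as np, cv2
from cell import env
def snap(n,f=None):
    c=env.read_camera(n)
    if f: cv2.imwrite('pics/'+f,c['color'][:,:,::-1])
    return c
def world(c):
    K=c['camera_matrix'];z=c['z_map'];h,w=z.shape
    u,v=np.meshgrid(np.arange(w),np.arange(h))
    xd=(u-K[0,2])/K[0,0];yd=(v-K[1,2])/K[1,1];x,y=xd.copy(),yd.copy()
    for _ in range(15):
        s=1+c['k1']*(x*x+y*y);x=xd/s;y=yd/s
    p=np.stack([x*z,-y*z,-z,np.ones_like(z)],-1)
    W=p@np.linalg.inv(c['world_to_cam']).T
    W=W[...,:3];W[z==0]=np.nan
    return W
E
python3 - <<'E'
from h import *
c=snap('top','top0.png');W=world(c);np.save('W.npy',W);np.save('C.npy',c['color'])
d=snap('side','side0.png');np.save('Ws.npy',world(d));np.save('Cs.npy',d['color'])
for n in ['jar_pale','jar_dark','marker','peg','jar_rack','marker_tray','clip_box','pill_bottle']:
    for cam,V in (('top',W),('side',np.load('Ws.npy'))):
        for r in env.recognise(cam,n):
            u,v=map(int,np.round(r['location']));print(n,cam,round(r['score'],2),u,v,V[v,u].round())
print(env.state())
E
```

```text
pics
jar_pale top 0.87 214 265 [344. -96.  93.]
jar_pale top 0.86 183 253 [369. -24.  90.]
jar_pale top 0.77 191 217 [451. -39.  91.]
jar_pale side 0.87 187 221 [561. -17.  60.]
jar_pale side 0.8 323 242 [336. -72.  60.]
jar_pale side 0.7 250 245 [434. -11.  57.]
jar_pale side 0.61 290 260 [360.   0.  62.]
jar_dark top 0.7 244 239 [ 403. -163.   92.]
jar_dark side 0.63 304 211 [ 398. -143.   65.]
marker top 0.58 160 182 [543.  59.  15.]
marker side 0.71 174 274 [530.  62.  13.]
marker side 0.59 164 206 [ 691. -108.   11.]
peg side 0.57 346 220 [ 349. -253.    4.]
jar_rack top 0.64 227 134 [ 668. -109.   27.]
jar_rack side 0.97 167 208 [ 685. -110.    7.]
marker_tray top 0.92 274 184 [ 544. -232.    5.]
marker_tray side 0.62 254 199 [ 550. -237.    6.]
clip_box top 0.92 336 207 [ 488. -390.    6.]
clip_box side 0.55 307 179 [ 491. -396.    4.]
pill_bottle top 0.75 317 139 [ 642. -330.   84.]
pill_bottle side 0.71 256 199 [ 547. -241.    5.]
pill_bottle side 0.62 235 161 [ 646. -317.   46.]
pill_bottle side 0.37 248 242 [438. -10.  62.]
pill_bottle side 0.27 164 207 [ 692. -109.    8.]
{'t': 0.9, 'joints': array([ 1.01941500e+00,  4.90885905e-01,  1.55888363e+00, -1.33104606e-05,
        1.09170690e+00, -1.05599842e-01]), 'qvel': array([0.00083918, 0.00101083, 0.00051191, 0.00237509, 0.00035607,
       0.00155757]), 'tau': array([ 2.84645012e-04, -6.12466693e+01, -2.58423257e+01,  6.92701573e-02,
        4.45255393e-02, -5.13157090e-05]), 'eef_pos': array([269.46594153, 563.94228363, 292.27534832]), 'tcp_rot': array([3.14147833e+00, 2.39968493e-05, 2.69581730e+00]), 'ft_force': array([-1.00110156,  0.3367133 , -0.3187639 ]), 'moment': array([-0.00024557,  0.02770557, -0.01800007]), 'grip_force': 0.0, 'opening': 1.00212904101575}
```

View pics/top0.png

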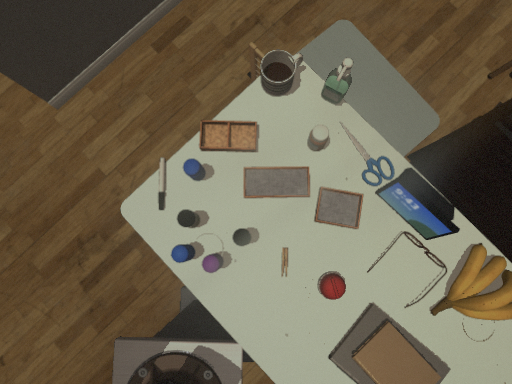

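View pics/side0.png

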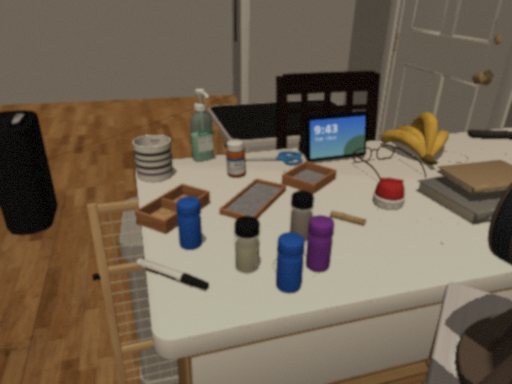

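Run:
```python
import cv2
a=cv2.imread('pics/top0.png')[170:300,130:360];b=cv2.imread('pics/side0.png')[170:300,150:380]
cv2.imwrite('pics/crop0.png',cv2.resize(cv2.vconcat([a,b]),None,fx=2.3,fy=2.3,interpolation=2))
```

```text
(no output)
```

View pics/crop0.png

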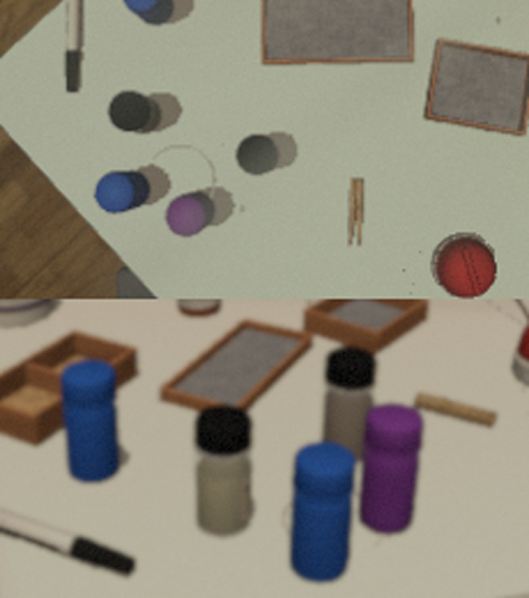

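Run:
```python
from h import *
W=np.load('W.npy');C=np.load('C.npy').astype(int)
Ws=np.load('Ws.npy');Cs=np.load('Cs.npy').astype(int)
def box(V,cx,cy,r): return (np.abs(V[...,0]-cx)<r)&(np.abs(V[...,1]-cy)<r)
for n,(x,y) in dict(pale=(451,-39),dark=(403,-163),blue1=(369,-24),purple=(344,-96),blue2=(560,-15),pill=(642,-330)).items():
    for nm,V in (('top',W),('side',Ws)):
        m=box(V,x,y,45)&(V[...,2]>(80 if nm=='top' else 20))
        p=V[m]
        if len(p)>5:
            (cx,cy),r=cv2.minEnclosingCircle(p[:,:2].astype(np.float32)); print(n,nm,len(p),p[:,:2].mean(0).round(1),'circ',round(cx,1),round(cy,1),round(r,1),'zmax',np.nanmax(p[:,2]).round(1))
for n,(x,y,r,lo) in dict(rack=(675,-109,95,15),tray=(544,-232,105,8),box=(488,-390,75,12),marker=(543,59,90,5),peg=(350,-253,55,4)).items():
    for nm,V in (('top',W),('side',Ws)):
        m=box(V,x,y,r)&(V[...,2]>lo)&(V[...,2]<40)
        q=cv2.connectedComponentsWithStats(m.astype(np.uint8),connectivity=8)
        i=1+np.argmax(q[2][1:,4]);p=V[q[1]==i]
        R=cv2.minAreaRect(p[:,:2].astype(np.float32));b=cv2.boxPoints(R);e=max((b[1]-b[0],b[2]-b[1]),key=np.linalg.norm)
        print(n,nm,len(p),np.round(R[0],1),np.round(R[1],1),'long-dir deg',np.degrees(np.arctan2(e[1],e[0])).round(1),'z',np.nanpercentile(p[:,2],[5,50,95]).round())
```

```text
pale top 232 [449.7 -26.8] circ 450.2 -24.8 20.3 zmax 94.5
pale side 1157 [442.  -14.4] circ 447.2 -23.8 21.1 zmax 92.4
dark top 249 [ 409.1 -154.9] circ 409.2 -154.6 20.3 zmax 96.3
dark side 868 [ 403.8 -143.1] circ 406.6 -154.4 21.3 zmax 92.3
blue1 top 265 [368.4 -19.3] circ 359.2 -34.2 39.2 zmax 94.4
blue1 side 1624 [359.2 -15.5] circ 354.0 -32.4 42.5 zmax 92.2
purple top 253 [347.8 -87.3] circ 347.5 -86.4 20.4 zmax 94.3
purple side 1151 [342.3 -75.2] circ 345.7 -84.7 21.0 zmax 92.5
blue2 top 232 [569.8 -33.9] circ 570.7 -33.4 20.2 zmax 95.1
blue2 side 1020 [562.4 -23.3] circ 567.9 -31.6 21.7 zmax 92.3
pill top 219 [ 657.  -336.3] circ 657.7 -336.4 19.8 zmax 89.6
pill side 554 [ 649.6 -326. ] circ 655.2 -334.7 24.1 zmax 88.2
rack top 476 [ 666.  -110.1] [144.1  72. ] long-dir deg 89.2 z [17. 29. 32.]
rack side 988 [ 665.4 -110.3] [146.3  77.8] long-dir deg 89.1 z [16. 24. 31.]
tray top 366 [ 550.9 -236.1] [ 78.2 167.3] long-dir deg -88.7 z [ 9. 14. 17.]
tray side 471 [ 549.3 -237.3] [ 79.9 172.3] long-dir deg -88.5 z [ 8. 13. 15.]
box top 351 [ 487. -393.] [109.4  88.8] long-dir deg 81.3 z [14. 25. 28.]
box side 609 [ 485.  -392.7] [112.4  90.3] long-dir deg 81.1 z [13. 20. 26.]
marker top 308 [539.6  56.2] [131.9  15.6] long-dir deg 1.8 z [ 9. 15. 18.]
marker side 665 [539.5  59.5] [135.3  14.4] long-dir deg 1.2 z [ 6. 13. 15.]
peg top 119 [ 349.6 -261. ] [16.1 71.8] long-dir deg -1.6 z [ 8. 12. 14.]
peg side 233 [ 348.3 -260.2] [18.  71.7] long-dir deg -1.2 z [ 5. 10. 13.]
```

Look-alikes of the jars in the top view: blue (193,168), blue (182,253) and purple (212,262). The pale jar is (187,218), side (247,243) with pale green-grey contents. The dark jar is (242,237), side (302,213) with grey-brown contents. The crop confirms both. The marker is at (161,184), the peg at (285,262) and the pill bottle at (319,137).

jog_arm(
  motion=[
    [0,0,10.7,0,0,0,70],
    [0,0,10.7,0,0,0,70],
    [0,0,10.7,0,0,0,70],
    [0,0,10.7,0,0,0,70],
    [0,0,10.7,0,0,0,70],
    [0,0,10.7,0,0,0,70],
    [0,0,0.3,-30,9,0,70],
    [0,0,0,-56,17,0,70],
    [0,0,0,-56,17,0,70],
    [0,0,0,-56,17,0,70],
  ],
)

```text
t: 2.15
eef_pos: [329.7, 364.3, 292.3]
tcp_rot: [3.141, -0.0, 1.571]
ft_force: [1.1, -0.4, -0.0]
opening: 0.737
grip_force: 0.0
```

jog_arm(
  motion=[
    [0,0,0,-56,17,0,70],
    [0,0,0,-56,17,0,70],
    [0,0,0,-56,17,0,70],
    [0,0,0,-56,17,0,70],
    [0,0,0,-56,17,0,70],
    [0,0,0,-56,17,0,70],
    [0,0,0,0,0,0,70],
    [0,0,0,0,0,0,70],
  ],
)

```text
t: 3.15
eef_pos: [431.0, 29.9, 292.2]
tcp_rot: [-3.141, -0.0, 1.569]
ft_force: [0.3, -0.4, 0.2]
opening: 0.735
grip_force: 0.0
```

jog_arm(
  motion=[
    [0,0,0,-54,18,0,70],
    [0,0,0,0,0,50,70],
    [0,0,0,0,0,50,70],
    [0,0,0,0,0,40,70],
    [0,0,0,0,0,25,70],
    [0,0,0,0,0,18,70],
    [0,0,0,0,0,0,70],
    [0,0,0,0,0,0,35],
    [0,0,0,0,0,0,35],
    [0,0,0,0,0,0,35],
  ],
)

```text
t: 4.4
eef_pos: [449.4, -24.1, 109.8]
tcp_rot: [3.14, 0.0, 1.57]
ft_force: [-0.3, -0.1, -0.8]
opening: 0.475
grip_force: 0.0
```

jog_arm(
  motion=[
    [0,0,0,0,0,0,35],
    [0,0,0,0,0,0,35],
  ],
)

```text
t: 4.65
eef_pos: [449.3, -24.2, 109.7]
tcp_rot: [3.141, 0.0, 1.57]
ft_force: [-0.8, 1.3, 7.0]
opening: 0.43
grip_force: 30.0
```

jog_arm(
  motion=[
    [0,0,0,0,0,-20,35],
    [0,0,0,0,0,-50,35],
    [0,0,0,0,0,-50,35],
    [0,0,0,-6,27,0,35],
    [0,0,0,-12,50,0,35],
    [0,0,0,-12,50,0,35],
    [0,0,0,-12,50,0,35],
    [0,0,0,-9,40,0,35],
    [0,0,0,0,0,0,35],
    [0,0,0,0,0,0,35],
  ],
)

```text
t: 5.9
eef_pos: [665.4, -75.2, 228.7]
tcp_rot: [-3.14, -0.0, 1.57]
ft_force: [0.0, 0.0, -1.8]
opening: 0.429
grip_force: 30.0
```

Run:
```python
from h import *
snap('side','side1.png')
```

```text
(no output)
```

View pics/side1.png

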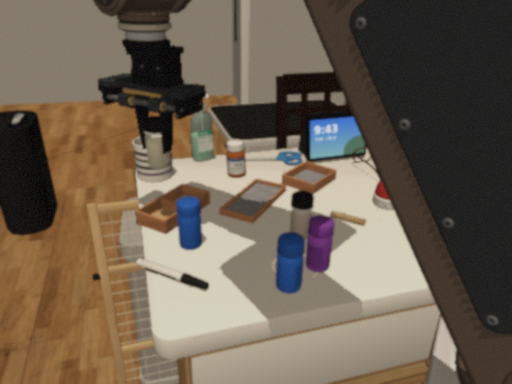

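The pale jar hangs upright in the gripper at (154,150), above the rack's near bay.

jog_arm(
  motion=[
    [0,0,0,0,0,45,35],
    [0,0,0,0,0,40,35],
    [0,0,0,0,0,18,35],
    [0,0,0,0,0,8,35],
    [0,0,0,0,0,2,35],
    [0,0,0,0,0,1,35],
    [0,0,0,0,0,0,35],
  ],
)

```text
t: 6.82
eef_pos: [666.4, -75.3, 116.1]
tcp_rot: [3.14, 0.0, 1.57]
ft_force: [0.3, -0.4, -0.6]
opening: 0.428
grip_force: 30.0
```

jog_arm(
  motion=[
    [0,0,0,0,0,1,35],
    [0,0,0,0,0,1,35],
    [0,0,0,0,0,0,35],
  ],
)

```text
t: 7.2
eef_pos: [666.3, -75.3, 113.7]
tcp_rot: [3.141, 0.0, 1.57]
ft_force: [-2.1, -0.4, 4.4]
opening: 0.43
grip_force: 30.0
```

jog_arm(
  motion=[
    [0,0,0,0,0,0,70],
    [0,0,0,0,0,0,70],
    [0,0,0,0,0,0,70],
    [0,0,0,0,0,0,70],
    [0,0,0,0,0,-20,70],
    [0,0,0,0,0,-50,70],
    [0,0,0,0,0,-50,70],
    [0,0,0,-8,-25,0,70],
    [0,0,0,-16,-53,0,70],
    [0,0,0,-16,-53,0,70],
  ],
)

```text
t: 8.45
eef_pos: [533.7, -115.4, 234.6]
tcp_rot: [3.14, 0.001, 1.571]
ft_force: [-0.2, -0.8, 0.4]
opening: 0.737
grip_force: 0.0
```

jog_arm(
  motion=[
    [0,0,0,-16,-53,0,70],
    [0,0,0,-16,-50,0,70],
    [0,0,0,-7,-24,0,70],
    [0,0,0,0,0,0,70],
    [0,0,0,0,0,0,70],
  ],
)

```text
t: 9.07
eef_pos: [409.0, -154.3, 234.0]
tcp_rot: [3.14, 0.001, 1.57]
ft_force: [-0.1, 0.9, -0.5]
opening: 0.739
grip_force: 0.0
```

Run:
```python
from h import *
snap('side','side2.png')
```

```text
(no output)
```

View pics/side2.png

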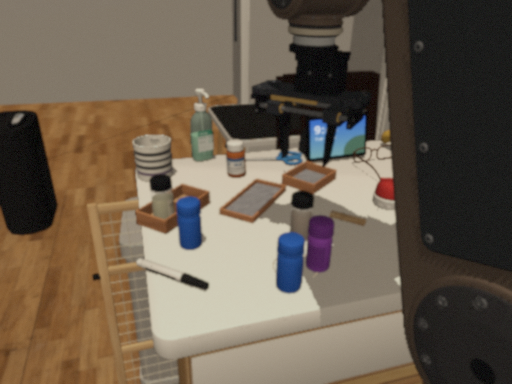

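The pale jar stands in the near bay at (162,200). The gripper is above the dark jar at (302,213).

jog_arm(
  motion=[
    [0,0,0,0,-1,45,70],
    [0,0,0,0,0,40,70],
    [0,0,0,0,0,25,70],
    [0,0,0,0,0,14,70],
    [0,0,0,0,0,0,70],
    [0,0,0,0,0,0,35],
    [0,0,0,0,0,0,35],
    [0,0,0,0,0,0,35],
    [0,0,0,0,0,0,35],
    [0,0,0,0,0,0,35],
  ],
)

```text
t: 10.38
eef_pos: [407.3, -154.2, 109.6]
tcp_rot: [3.141, 0.0, 1.57]
ft_force: [0.1, 0.4, 5.7]
opening: 0.425
grip_force: 30.0
```

jog_arm(
  motion=[
    [0,0,0,0,0,-20,35],
    [0,0,0,0,0,-50,35],
    [0,0,0,0,0,-50,35],
    [0,0,0,1,27,0,35],
    [0,0,0,2,50,0,35],
    [0,0,0,2,50,0,35],
    [0,0,0,2,50,0,35],
    [0,0,0,2,50,0,35],
    [0,0,0,0,32,0,35],
    [0,0,0,0,0,0,35],
  ],
)

```text
t: 11.62
eef_pos: [667.2, -145.0, 228.1]
tcp_rot: [-3.141, -0.0, 1.571]
ft_force: [-1.2, 0.6, -1.1]
opening: 0.43
grip_force: 30.0
```

jog_arm(
  motion=[
    [0,0,0,0,0,45,35],
    [0,0,0,0,0,40,35],
    [0,0,0,0,0,18,35],
    [0,0,0,0,0,8,35],
    [0,0,0,0,0,2,35],
    [0,0,0,0,0,1,35],
    [0,0,0,0,0,0,35],
  ],
)

```text
t: 12.5
eef_pos: [666.3, -145.4, 116.1]
tcp_rot: [3.14, 0.0, 1.57]
ft_force: [0.2, -0.2, -1.1]
opening: 0.427
grip_force: 30.0
```

jog_arm(
  motion=[
    [0,0,0,0,0,1,35],
    [0,0,0,0,0,1,35],
    [0,0,0,0,0,0,35],
    [0,0,0,0,0,0,70],
    [0,0,0,0,0,0,70],
    [0,0,0,0,0,0,70],
    [0,0,0,0,0,0,70],
    [0,0,0,0,0,-20,70],
    [0,0,0,0,0,-50,70],
    [0,0,0,0,0,-50,70],
  ],
)

```text
t: 13.75
eef_pos: [666.0, -145.3, 235.9]
tcp_rot: [3.141, 0.0, 1.57]
ft_force: [-0.0, 0.3, 1.0]
opening: 0.732
grip_force: 0.0
```

jog_arm(
  motion=[
    [0,0,0,41,-25,0,50],
    [0,0,0,41,-25,0,50],
    [0,0,0,41,-25,0,50],
    [0,0,0,40,-25,0,50],
    [0,0,0,40,-26,0,50],
    [0,0,0,0,0,0,50],
    [0,0,-10.7,0,0,0,50],
    [0,0,-10.7,0,0,0,50],
    [0,0,-10.7,0,0,0,50],
    [0,0,-10.7,0,0,0,50],
  ],
)

```text
t: 15.0
eef_pos: [540.9, 57.1, 234.2]
tcp_rot: [3.141, 0.001, 2.323]
ft_force: [-0.5, -0.5, -1.0]
opening: 0.53
grip_force: 0.0
```

jog_arm(
  motion=[
    [0,0,-10.7,0,0,0,50],
    [0,0,-10.7,0,0,0,50],
    [0,0,-10.7,0,0,0,50],
    [0,0,-10.7,0,0,0,50],
    [0,0,-5.9,0,0,0,50],
    [0,0,0,0,0,40,50],
    [0,0,0,0,0,0,50],
    [0,0,0,0,0,0,50],
  ],
)

```text
t: 16.0
eef_pos: [540.9, 57.4, 194.5]
tcp_rot: [-3.142, 0.001, -3.117]
ft_force: [-0.3, -0.5, -0.1]
opening: 0.528
grip_force: 0.0
```

Run:
```python
from h import *
snap('side','side3.png')
```

```text
(no output)
```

View pics/side3.png

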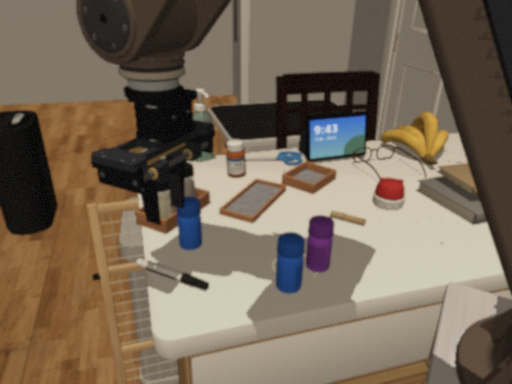

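The jars stand in the rack. The gripper is above the marker at (172,273). Its body would come close to the blue jar at (190,222), so I'll grasp the marker 40 mm toward its cap.

jog_arm(
  motion=[
    [0,0,0,41,0.5,0,50],
    [0,0,0,0,0,0,50],
    [0,0,0,0,0,45,50],
    [0,0,0,0,0,35,50],
    [0,0,0,0,0,20,50],
    [0,0,0,0,0,10,50],
    [0,0,0,0,0,4,50],
    [0,0,0,0,0,0,50],
    [0,0,0,0,0,0,50],
  ],
)

```text
t: 17.18
eef_pos: [499.6, 57.3, 79.9]
tcp_rot: [3.142, 0.001, -3.116]
ft_force: [0.5, -0.5, 0.1]
opening: 0.527
grip_force: 0.0
```

jog_arm(
  motion=[
    [0,0,0,0,0,0,5],
    [0,0,0,0,0,0,5],
    [0,0,0,0,0,0,5],
    [0,0,0,0,0,0,5],
    [0,0,0,0,0,0,5],
    [0,0,0,0,0,0,5],
  ],
)

```text
t: 17.92
eef_pos: [499.3, 57.3, 79.3]
tcp_rot: [3.142, 0.0, -3.116]
ft_force: [1.2, 0.5, 1.9]
opening: 0.143
grip_force: 30.0
```

jog_arm(
  motion=[
    [0,0,0,0,0,-15,5],
    [0,0,0,0,0,-50,5],
    [0,0,0,0,0,-60,5],
    [0,0,10.7,0,0,0,5],
    [0,0,10.7,0,0,0,5],
    [0,0,10.7,0,0,0,5],
    [0,0,10.7,0,0,0,5],
    [0,0,10.7,0,0,0,5],
    [0,0,10.7,0,0,0,5],
    [0,0,10.7,0,0,0,5],
  ],
)

```text
t: 19.18
eef_pos: [499.1, 57.3, 205.2]
tcp_rot: [3.141, 0.0, 1.854]
ft_force: [-0.2, -0.6, 0.6]
opening: 0.148
grip_force: 30.0
```

jog_arm(
  motion=[
    [0,0,10.7,0,0,0,5],
    [0,0,4.5,0,0,0,5],
    [0,0,0,-30,6,0,5],
    [0,0,0,-55,10,0,5],
    [0,0,0,-55,10,0,5],
    [0,0,0,-55,10,0,5],
    [0,0,0,-40,8,0,5],
    [0,0,0,-22,3,0,5],
    [0,0,0,0,0,0,5],
    [0,0,0,0,0,0,5],
  ],
)

```text
t: 20.42
eef_pos: [552.0, -197.4, 204.4]
tcp_rot: [-3.141, -0.0, 1.595]
ft_force: [-0.3, 0.7, 0.3]
opening: 0.153
grip_force: 30.0
```

Run:
```python
from h import *
snap('side','side4.png')
```

```text
(no output)
```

View pics/side4.png

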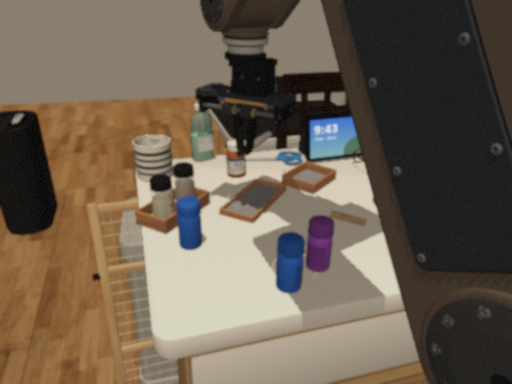

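Run:
```python
from h import *
c=snap('side');W=world(c)
for (u,v) in [(214,114),(220,122),(225,128),(230,134),(236,142),(241,148),(245,150)]:
    print(u,v,c['color'][v,u],W[v,u].round())
d=snap('top');V=world(d)
a=cv2.resize(c['color'][80:200,180:330],None,fx=4,fy=4);b=cv2.resize(d['color'][120:260,180:360],None,fx=3.43,fy=3.43)
h=min(a.shape[0],b.shape[0]);cv2.imwrite('pics/c5.png',cv2.resize(cv2.hconcat([a[:h],b[:h]]),(800,320))[:,:,::-1])
```

```text
214 114 [115 106  93] [ 1632. -1696.  -339.]
220 122 [104  96  83] [ 1527. -1601.  -348.]
225 128 [72 64 56] [ 1429. -1503.  -341.]
230 134 [44 38 31] [ 1354. -1436.  -344.]
236 142 [117 110  95] [ 564. -185.  150.]
241 148 [22 21 20] [ 553. -186.  140.]
245 150 [18 16 17] [ 546. -189.  136.]
```

View pics/c5.png

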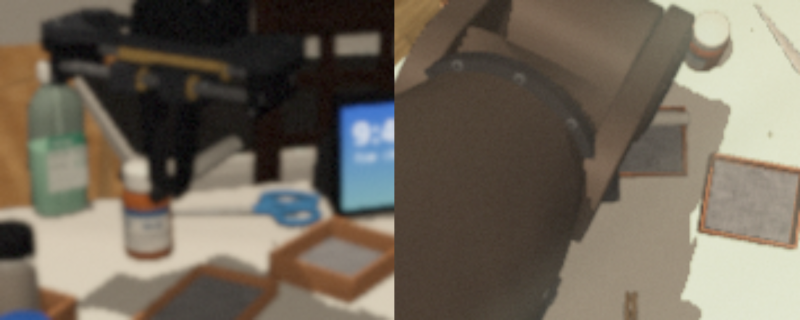

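Run:
```python
from h import *
c=snap('side');W=world(c);C=c['color']
m=(np.abs(W[...,0]-552)<60)&(W[...,1]<-206)&(W[...,1]>-330)&(W[...,2]>70)&(W[...,2]<180)
v,u=np.where(m)
p=W[m]
for y in range(-320,-200,10):
    k=(p[:,1]>=y)&(p[:,1]<y+10)
    if k.any(): print(y,k.sum(),np.median(p[k],0).round(),p[k][:,2].min().round(),p[k][:,2].max().round(),C[v[k],u[k]].mean(0).round(),u[k].mean().round(),v[k].mean().round())
```

```text
-310 10 [ 549. -304.  138.] 130.0 140.0 [82. 76. 66.] 270.0 133.0
-300 15 [ 549. -292.  138.] 129.0 142.0 [102.  95.  83.] 268.0 134.0
-290 16 [ 548. -285.  138.] 130.0 142.0 [107.  99.  87.] 266.0 135.0
-280 19 [ 548. -274.  139.] 130.0 142.0 [109. 101.  88.] 264.0 136.0
-270 15 [ 547. -265.  136.] 129.0 141.0 [112. 104.  91.] 262.0 138.0
-260 22 [ 547. -255.  139.] 130.0 143.0 [113. 105.  92.] 260.0 139.0
-250 19 [ 547. -246.  138.] 130.0 141.0 [116. 108.  95.] 258.0 141.0
-240 14 [ 546. -234.  138.] 130.0 142.0 [117. 108.  95.] 256.0 142.0
-230 8 [ 545. -225.  133.] 128.0 138.0 [104.  96.  84.] 254.0 146.0
-220 3 [ 538. -210.  145.] 143.0 162.0 [72. 66. 58.] 254.0 141.0
-210 30 [ 550. -207.  157.] 129.0 179.0 [51. 46. 40.] 249.0 136.0
```

The side view shows the marker held level, from the fingers at (247,150) to about (271,133). Its underside is near z 127. The thing up and left of the fingers is background.

jog_arm(
  motion=[
    [0,0,0,0,-7,0,5],
    [0,0,0,0,0,40,5],
    [0,0,0,0,0,40,5],
    [0,0,0,0,0,22,5],
    [0,0,0,0,0,10,5],
    [0,0,0,0,0,5,5],
    [0,0,0,0,0,0,5],
    [0,0,0,0,0,0,5],
  ],
)

```text
t: 21.62
eef_pos: [545.6, -198.8, 88.0]
tcp_rot: [3.141, 0.0, 1.595]
ft_force: [0.6, -0.1, -0.2]
opening: 0.145
grip_force: 30.0
```

jog_arm(
  motion=[
    [0,0,0,0,0,2,5],
    [0,0,0,0,0,1.5,5],
    [0,0,0,0,0,0,5],
    [0,0,0,0,0,0,26],
    [0,0,0,0,0,0,26],
    [0,0,0,0,0,0,26],
    [0,0,0,0,0,-15,26],
    [0,0,0,0,0,-50,26],
    [0,0,0,0,0,-50,26],
  ],
)

```text
t: 22.75
eef_pos: [545.2, -198.7, 200.8]
tcp_rot: [-3.141, -0.0, 1.595]
ft_force: [-0.0, -0.3, 0.2]
opening: 0.275
grip_force: 0.0
```

jog_arm(
  motion=[
    [0,0,0,-14,-49,0,50],
    [0,0,0,-14,-49,0,50],
    [0,0,0,-14,-49,0,50],
    [0,0,0,-15,-50,0,50],
    [0,0,10.7,0,0,0,50],
    [0,0,10.7,0,0,0,50],
    [0,0,10.7,0,0,0,50],
    [0,0,10.7,0,0,0,50],
    [0,0,10.7,0,0,0,50],
    [0,0,10.7,0,0,0,50],
  ],
)

```text
t: 24.0
eef_pos: [349.8, -260.4, 199.6]
tcp_rot: [3.141, -0.0, 0.468]
ft_force: [0.1, -0.7, -0.4]
opening: 0.526
grip_force: 0.0
```

jog_arm(
  motion=[
    [0,0,10.7,0,0,0,50],
    [0,0,10.7,0,0,0,50],
    [0,0,7.2,0,0,0,50],
    [0,0,0,0,0,40,50],
    [0,0,0,0,0,0,50],
    [0,0,0,0,0,0,50],
  ],
)

```text
t: 24.75
eef_pos: [350.0, -260.6, 159.8]
tcp_rot: [3.141, -0.0, -0.025]
ft_force: [-0.0, -0.5, 0.5]
opening: 0.525
grip_force: 0.0
```

Run:
```python
from h import *
snap('side','side6.png')
```

```text
(no output)
```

View pics/side6.png

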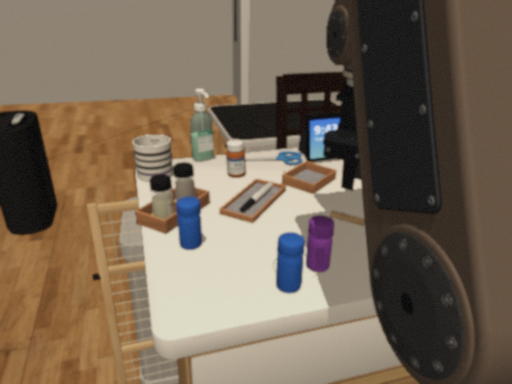

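The marker lies lengthwise in the tray, from (240,208) to (270,185). Now the peg.

jog_arm(
  motion=[
    [0,0,0,0,0,40,50],
    [0,0,0,0,0,25,50],
    [0,0,0,0,0,11,50],
    [0,0,0,0,0,4,50],
    [0,0,0,0,0,0,50],
    [0,0,0,0,0,0,5],
    [0,0,0,0,0,0,5],
    [0,0,0,0,0,0,5],
    [0,0,0,0,0,0,5],
    [0,0,0,0,0,0,5],
  ],
)

```text
t: 26.05
eef_pos: [349.8, -260.4, 78.8]
tcp_rot: [3.142, -0.0, -0.025]
ft_force: [-0.8, -0.5, 2.7]
opening: 0.158
grip_force: 30.0
```

jog_arm(
  motion=[
    [0,0,0,0,0,0,5],
    [0,0,0,0,0,0,5],
  ],
)

```text
t: 26.3
eef_pos: [349.8, -260.4, 78.8]
tcp_rot: [3.142, -0.0, -0.025]
ft_force: [-0.1, -0.5, 4.6]
opening: 0.153
grip_force: 30.0
```

jog_arm(
  motion=[
    [0,0,0,0,0,-15,5],
    [0,0,0,0,0,-50,5],
    [0,0,0,0,0,-40,5],
    [0,0,0,35,32,0,5],
    [0,0,0,35,32,0,5],
    [0,0,0,35,33,0,5],
    [0,0,0,34,33,0,5],
    [0,0,-10.7,0,0,0,5],
    [0,0,-10.7,0,0,0,5],
    [0,0,-10.7,0,0,0,5],
  ],
)

```text
t: 27.55
eef_pos: [485.3, -393.7, 183.2]
tcp_rot: [-3.141, 0.0, 0.541]
ft_force: [-0.3, -0.5, 0.2]
opening: 0.151
grip_force: 30.0
```

jog_arm(
  motion=[
    [0,0,-10.7,0,0,0,5],
    [0,0,-10.7,0,0,0,5],
    [0,0,-10.7,0,0,0,5],
    [0,0,-10.7,0,0,0,5],
    [0,0,-7.7,0,0,0,5],
    [0,0,0,0,0,35,5],
    [0,0,0,0,0,0,5],
    [0,0,0,0,0,0,5],
  ],
)

```text
t: 28.55
eef_pos: [485.6, -394.0, 149.3]
tcp_rot: [3.141, -0.0, 1.416]
ft_force: [1.1, 0.4, -0.1]
opening: 0.153
grip_force: 30.0
```

Run:
```python
from h import *
c=snap('side');cv2.imwrite('pics/s7.png',cv2.resize(c['color'][80:230,200:400],None,fx=4,fy=4)[:,:,::-1])
```

```text
(no output)
```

View pics/s7.png

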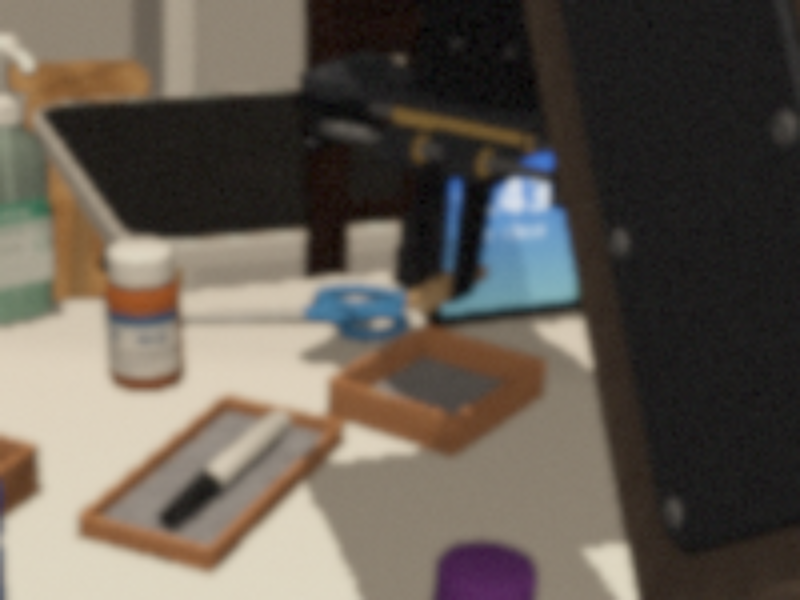

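The peg is held between the fingertips at crop (440,290), above the box at (437,385). The pill bottle is undisturbed at crop (145,310). Lowering the peg now.

jog_arm(
  motion=[
    [0,0,0,0,0,35,5],
    [0,0,0,0,0,18,5],
    [0,0,0,0,0,8,5],
    [0,0,0,0,0,2,5],
    [0,0,0,0,0,0,5],
    [0,0,0,0,0,2,5],
    [0,0,0,0,0,0,5],
  ],
)

```text
t: 29.48
eef_pos: [485.5, -393.9, 84.0]
tcp_rot: [3.141, 0.0, 1.416]
ft_force: [-0.4, -0.7, 0.2]
opening: 0.15
grip_force: 30.0
```

jog_arm(
  motion=[
    [0,0,0,0,0,1,5],
    [0,0,0,0,0,0,5],
    [0,0,0,0,0,0,35],
    [0,0,0,0,0,0,35],
    [0,0,0,0,0,0,35],
    [0,0,0,0,0,-15,35],
    [0,0,0,0,0,-50,35],
    [0,0,0,0,0,-60,35],
    [0,0,0,0,0,-60,35],
    [0,0,0,0,0,0,35],
  ],
)

```text
t: 30.72
eef_pos: [486.1, -394.4, 273.6]
tcp_rot: [3.134, 0.005, 1.417]
ft_force: [-0.5, 0.2, -1.2]
opening: 0.369
grip_force: 0.0
```

Run:
```python
from h import *
c=snap('side');cv2.imwrite('pics/s8.png',cv2.resize(c['color'][120:270,130:340],None,fx=3.8,fy=3.8)[:,:,::-1])
print(env.state()['eef_pos'],env.state()['opening'])
```

```text
[ 485.55278865 -393.91842038  270.60583194] 0.37002696671576096
```

View pics/s8.png

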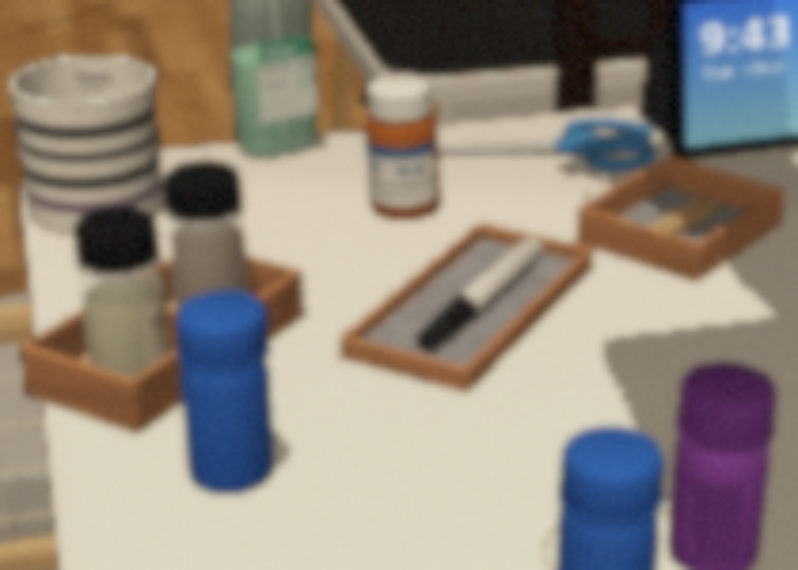

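Both jars stand upright, one in each bay, at crop (120,300) and (205,240). The marker lies in the tray at (480,290), the peg lies flat in the box at (690,213), and the gripper is clear.

```bash
python3 -c "
from cell import env
print(env.job_done())"
```

```text
the job is handed in; nothing more can be done
None
```

The job is handed in: the last picture showed both jars upright in the rack, one to a bay, the marker lengthwise in the tray, the peg flat in the box, the pill bottle undisturbed and the gripper clear; it took about 31 s of the 96 s allowed.

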